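Hold the easel's telescoping top clamp open

ROBOT

A 7-joint arm with a two-finger parallel gripper is mounted at the origin on a cart in front of the work surface, level with it; the furniture and walls round the work are solid. World frame = base frame: x ahead of the robot, y to its left, z up, the work surface at z = 0. Lengths are in m, angles in rad, forces in N, time in s.
With the tool pointing down it reaches from about 0.4 to 0.85 m from the base axis. Payload 6.9 kg.
Tool frame: the origin (TCP) lies at the very end of the fingers, on their centre line; the grasp point (between the pads) lies 19 mm behind it (r.grip_point_offset is the distance from the TCP to the grasp point, in m); z points along the fingers, y is the direction in which the jaws open and shut (so a half turn about z gives the same grasp; the last joint's range is limited). The gripper opens to 85 mm and grips with 20 to 120 N. Pads are 22 mm wide; open, the fingers measure 114 mm over their backs; the gripper's body (76 mm by 85 mm) begins 54 mm behind the grasp point. The pads swing forward as they close: fully open they stand 13 mm farther back than shut.
Start: joints at [-1.208, 0.507, -0.238, 1.5, 0.126, 1.149, -0.155], TCP at [0.159, 0.604, 0.231] pointing down, gripper open.
Joint ranges: [-3.08, 3.08], [-0.24, 2.05], [-1.43, 1.35], [0, 2.5], [-1.52, 4.66], [0.17, 1.96], [-2.89, 2.89]. Speed limits (rad/s): [2.39, 2.39, 3.14, 3.14, 3.14, 3.14, 3.14].

INTERFACE

Orientations are given as a rotation vector (axis times angle).
In Python, from station import r gives the robot as it stands.
- The arm moves only by the tool step_arm, never from a script. Its argument "increments" is a list of rows, each an object of numbers: "x", "y", "z": the shift along the tool's x, y, z in m; "wx", "wy", "wz": the turn, a rotation vector about the tool's x, y, z in degrees; "hand": the finger opening in m, from 0 to 0.0854. A call has 1 to 20 rows; each row is the pose to reach, as a shift and turn from the pose measured when the call began, along the tool's axes at that moment; what a row does not reach only later rows make up. A row lasts 1/8 s, in which the tool goes at most 62.5 mm and 10.7 degrees, less where a joint would pass 70% of its speed; a pose out of reach is approached as far as the arm can. A call with a gripper value outside its range is refused whole. The fingers move at their own pace and stop on an object; the grip force is fixed at half the most. Time passes only in rows, so rows that repeat a pose let the fingers close. It gives the time, the measured TCP pose, the force and the opening at its end, in the units of the state.
- r.state(): the state, without advancing time (a new reading comes with each control period).
- r.get_image(name): name is "scene" or "top" or "wrist"; returns a dict with "img" (480x640x3 uint8, red, green, blue), "fx", "fy", "cx", "cy" (pixels), "R" (3x3) and "t" (3): a world point X has camera coordinates R X + t; the wrist camera has in their place "tool_from_camera" (4x4, takes a point from camera to tool coordinates, whose origin is the TCP and whose axes are the flange's). Camera axes: x right, y down, z forward; pixel columns grow to the right and rows downward; lengths in m; the calibration is good to about 2 mm. The wrist camera is an equidistant fisheye: a pixel r from the principal point sees the ray r / f radians off the axis. A picture is of the moment at which its call begins: read the wrist's pose just before it. There is no depth.
- r.finish_job(): hands the job in, once; it reports no verdict.
Trained networks look in a picture, given as the dict that the camera call returned (one of the last four; its "shot" number tells which), for a name from the list of things; names that differ only in an ending like _2 or _b are one class to them, and where a whole thing is asked for, a point or a joint stands for the part that bears it (a point fixed in the world has none). Each returns a list of dicts, best first, with "p" (0 to 1); they miss things now and then, are a little off and sometimes report something else, mostly with a low value. They report only what shows in the picture. A call takes as long as a camera call.
- r.recognise(picture, name): "at" ([x, y, z] in m, in world coordinates, good to about 4 mm: the middle of the surface that is visible of it).
- r.masks_of(picture, name): "region" (480x640 bool, what is visible of it).
The state is a dict: "clock": time; "joints": joint angles; "joint_vel": joint speeds; "effort": joint torques, N m; "ee_pos": TCP position; "tcp_rot": TCP orientation; "contact_force": force on the tool from outside, world axes, zero at the start; "wrist_torque": the same for the moment, N m; "opening": opening from 0.0 (shut) to 1.0 (fully open).
Only numpy, scipy, OpenCV 4.12 (cv2) and the standard library are available. Lean on these libraries where they do the work, as an engineer would, in place of code of your own. Each camera call takes 0.05 s, during which the arm holds its last target. There are 200 camera calls.

TASK

The small canvas on the table easel is about to be swapped for a taller one. First swing the retaining lip on the easel's head right up by its tab, clear of the canvas; then squeeze the head's side button, pull the telescoping mast all the way up past its first stop to the second one at the end of its travel, and hold it there with the button squeezed in, because it does not lock at that height and sinks back if let go. Finish while holding it up; the canvas stays standing on its ledge and the things round the easel stay where they are.

Things in the scene. Friction and masses are not known exactly. Their poses are not given: they have to be found in the camera images.
- easel: wooden table easel, 160 mm wide, 190 mm deep, fixed to the counter. Origin on the counter under the middle of its base; x points to the easel's back, y to its left, z up. Its mast, with ledge, canvas and head, leans back by 0.21 rad: the mast runs along (0.208, 0, 0.978) in this frame. Outer tube of aluminium 34 mm wide, with two lock holes in its left (+y) side
- canvas: blank white stretched canvas 130 mm wide, 140 mm high, 12 mm thick, loose, standing on the ledge and leaning back on the mast. Origin at the middle of its underside, z up along its height, x to its back. Its upper edge is 5 mm under the head when the mast is down
- head_grip (a point): place to grip: middle of the black head on top of the telescoping mast. Head 44 mm in y, 36 in x, 52 high; its top is 22 mm above this point, underside 30 mm below. The grey button (18 mm in x, 24 mm high) stands 7 mm out of its +y side at this point's height; -y side flat: fingers closing along y squeeze it in. Axes of the leaning mast: z up along it, y to easel's left, x back
- lip_tab (a point): middle of the cross bar at the end of the lip's tab: a dark steel rod 12 mm thick and 26 mm long, lying along the easel's y, in front of the canvas; it can be pinched at its two ends along y and turns freely between the fingers. It is 60 mm from lip_pivot
- lip_pivot (a point): middle of the lip's hinge pin on the front of the head; the hinge axis is the easel's y. Its axes turn with the lip, y along the pin
- lip (a joint): retaining lip, rad: 0 down, rubber foot on the canvas; grows as the tab is lifted, end at 1.3; stays where left (stiff hinge, about 0.7 N at the tab). At 0 the line from pivot to tab points to the easel's front, 0.49 rad below level; at 1.05, 0.56 rad above level
- mast (a joint): how far the telescoping mast is pulled out, m: 0 is down (pin locked in the lower hole), the first stop (upper hole) at 0.050, the second stop at 0.100 is the end of travel, with no hole. Slides along the mast's own leaning axis; weighs about 3.5 N. Locked unless the button is in
- button (a joint): travel of the spring release button on the +y side of the head, m: 0 out, 0.006 fully in (about 6 N); the pin frees from about 0.0045
- paint_tube_0: paint tube lying beside the easel, 44x130x33 mm, a bystander; origin under its middle
- paint_tube_1: second paint tube beside the easel, 44x130x33 mm, a bystander; origin under its middle
- eraser_b: small eraser at the front of the counter, right of the easel, 43x19x12 mm, a bystander; origin under its middle
- glue_stick: standing glue stick beside the easel's back corner, 26 mm across, 92 mm high, a bystander; origin under its middle
- nib_tin: small flat tin at the front of the counter, 54x36x14 mm, a bystander; origin under its middle

How it is judged:
By the outcome, as a careful person would: the job done as asked, in the order asked, and still so for the second after the job is handed in, while the arm keeps its last pose, push and grip.
It also fails if it takes over 48 s, if anything falls off the work surface, if the arm or the gripper's body presses on something with over 40 N, if the wrist force passes 120 N, or if a joint passes its speed limit or range.

## Working session

There is one attempt and no reset: what is moved stays moved. The work goes in short steps, Python scripts to look and compute and a tool call to move; the robot and the scene stay as the last step left them, time stands still between calls to the robot, and variables do not carry over. Pictures are saved under pics/ and viewed, on a budget of 10 in all, crops included, one or two more only if the job needs it, and the job is handed in when it is done.

Besides the shell and the picture viewer there is one more tool, called after ">>>" as name(argument=value, ...), one argument or row to a line, values as JSON. step_arm: Moves the arm, as the interface text tells. Its arguments: {"type":"object","properties":{"increments":{"type":"array"}},"required":["increments"]}

```bash
mkdir -p pics; cat > look.py <<'E'
from station import r
import cv2,numpy as np
def shot(n,f):
    p=r.get_image(n); cv2.imwrite('pics/'+f,cv2.cvtColor(p['img'],cv2.COLOR_RGB2BGR)); return p
E
python3 - <<'E'
from look import *
s=r.state(); print(s)
for c in ('scene','top'):
    p=shot(c,c+'0.png'); print(c,p['fx'],p['cx'],p['cy'],np.round(p['R'],3).tolist(),np.round(p['t'],3))
    for n in ['easel','canvas','head_grip','lip_tab','lip_pivot','lip','button','mast','paint_tube_0','eraser_b','glue_stick','nib_tin']:
        print(n,[(np.round(d['at'],3).tolist(),round(d['p'],2)) for d in r.recognise(p,n)[:3]])
E
```

```text
{'clock': 0.0, 'joints': array([-1.20748756,  0.50834186, -0.23751341,  1.50113758,  0.12569076,
        1.14888951, -0.1547559 ]), 'joint_vel': array([ 0.00037367, -0.00123999, -0.00167613, -0.00046986,  0.00071598,
        0.00122074,  0.0008347 ]), 'effort': array([-9.66428088e-04, -6.20589066e+01, -2.18698516e+00, -2.49659783e+01,
        1.26368375e-02,  1.18548190e-02, -2.77781152e-05]), 'ee_pos': array([0.15930162, 0.60383786, 0.23042514]), 'tcp_rot': array([-4.03743409e-01, -3.11533722e+00,  2.79166417e-03]), 'contact_force': array([0.28737391, 0.51059125, 0.16533573]), 'wrist_torque': array([ 0.03458948, -0.03574709, -0.0183887 ]), 'opening': 1.0000140787219824}
scene 457.9789896056646 321.9193475746328 241.99176331951168 [[-0.877, -0.48, 0.015], [-0.268, 0.463, -0.845], [0.398, -0.745, -0.535]] [0.615 0.109 1.01 ]
easel []
canvas [([0.491, 0.251, 0.129], 0.65)]
head_grip [([0.518, 0.241, 0.218], 0.6)]
lip_tab [([0.477, 0.217, 0.194], 0.49)]
lip_pivot [([0.481, 0.217, 0.193], 0.74)]
lip [([0.476, 0.217, 0.19], 0.75)]
button [([0.512, 0.244, 0.056], 0.72), ([0.52, 0.259, 0.22
[... 358 characters left out ...]
5035 [[-0.015, -1.0, -0.001], [-0.976, 0.014, -0.216], [0.216, -0.002, -0.976]] [0.299 0.541 1.194]
easel [([0.508, 0.228, 0.056], 0.89)]
canvas [([0.493, 0.23, 0.138], 0.92)]
head_grip [([0.514, 0.222, 0.231], 0.66)]
lip_tab [([0.472, 0.216, 0.202], 0.57)]
lip_pivot [([0.472, 0.215, 0.198], 0.85)]
lip [([0.475, 0.219, 0.196], 0.75)]
button [([0.518, 0.253, 0.228], 0.58)]
mast [([0.512, 0.224, 0.226], 0.9), ([0.491, 0.228, 0.141], 0.35)]
paint_tube_0 [([0.468, 0.342, 0.014], 0.93), ([0.505, 0.421, 0.011], 0.68)]
eraser_b [([0.42, 0.112, 0.012], 0.63)]
glue_stick [([0.419, 0.048, 0.012], 0.6), ([0.568, 0.347, 0.092], 0.49), ([0.507, 0.231, 0.057], 0.48)]
nib_tin [([0.418, 0.049, 0.013], 0.6)]
```

View pics/scene0.png

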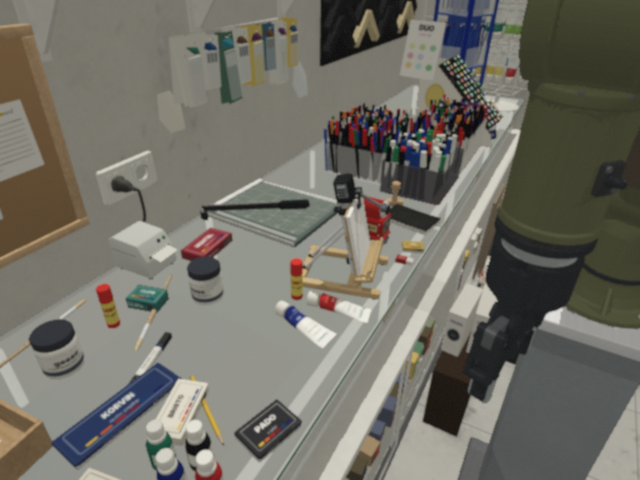

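View pics/top0.png

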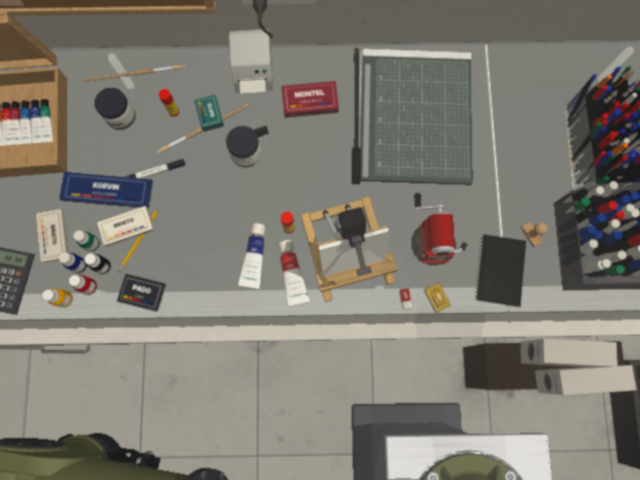

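The scene view shows the easel at about (345,230) with the black head at (345,188). The top view shows it at about (350,245), head at (350,222), lip running to a bar at (362,268), yaw about +0.2. Next I'll zoom both views.

```bash
python3 - <<'E'
import cv2,numpy as np
a=cv2.imread('pics/scene0.png')[165:265,295:395]; b=cv2.imread('pics/top0.png')[195:305,295:405]
cv2.imwrite('pics/z1.png',np.hstack([cv2.resize(a,(400,400),interpolation=cv2.INTER_CUBIC),cv2.resize(b,(400,400),interpolation=cv2.INTER_CUBIC)]))
E
```

```text
(no output)
```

View pics/z1.png

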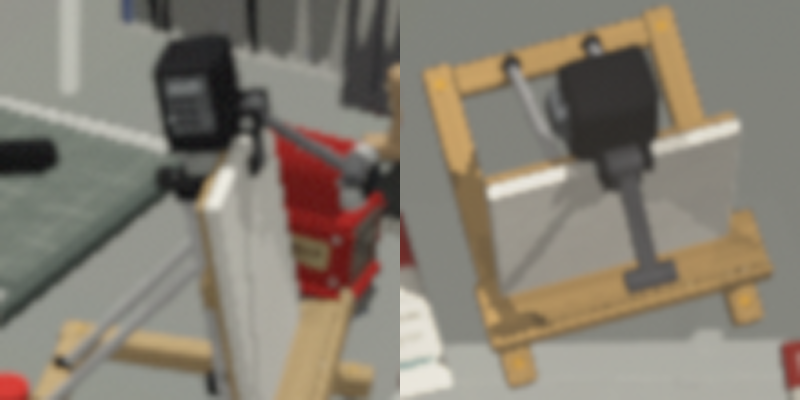

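The crops show the head with its side button (scene (185,105)), the lip arm and its bar at scene (355,172) and top (651,274). Canvas top edge runs (490,190) to (738,125). Next I triangulate these.

```bash
cat >> look.py <<'E'
def ray(p,u,v):
    R=np.array(p['R']);t=np.array(p['t']);d=R.T@np.array([(u-p['cx'])/p['fx'],(v-p['cy'])/p['fy'],1]);return -R.T@t,d/np.linalg.norm(d)
def tri(rs):
    A=sum(np.eye(3)-np.outer(d,d) for o,d in rs);b=sum((np.eye(3)-np.outer(d,d))@o for o,d in rs);X=np.linalg.solve(A,b)
    return X,[np.linalg.norm((np.eye(3)-np.outer(d,d))@(X-o)) for o,d in rs]
E
python3 - <<'E'
from look import *
from scipy.spatial.transform import Rotation as Ro
S=r.get_image('scene');T=r.get_image('top')
s=lambda u,v:ray(S,295+u/4,165+v/4)
t=lambda u,v:ray(T,295+(u-400)*.275,195+v*.275)
print('bar',tri([s(355,172),t(651,274)]))
print('canvas left top front',tri([s(212,212),t(490,197)]))
for z in (.05,.06,.18,.19,.2):
  P=lambda u,v:(lambda o,d:o+d*(z-o[2])/d[2])(*t(u,v))
  a,b=P(490,197),P(740,128);print(z,a,b,np.linalg.norm(a-b),'yaw',np.arctan2(-(b-a)[0]*-1,(a-b)[1]))
  print('bar',P(627,280),P(675,270))
for n in ('mast','canvas','lip'):
  ma=r.masks_of(S,n)[0]['region'];mb=r.masks_of(T,n)[0]['region']
  for m in (ma,mb):
    y,x=np.nonzero(m);print(n,x.min(),x.max(),y.min(),y.max(),x.mean(),y.mean())
print(Ro.from_rotvec(r.state()['tcp_rot']).as_matrix().round(3)); print(r.get_image('wrist')['tool_from_camera'])
E
```

```text
bar (array([0.44765675, 0.20820045, 0.1838987 ]), [np.float64(0.0008841119907623001), np.float64(0.0008841119907623557)])
canvas left top front (array([0.48853479, 0.28701206, 0.18666164]), [np.float64(0.0010124793465243799), np.float64(0.0010124793465246338)])
0.05 [0.51415638 0.28575798 0.05      ] [0.55125271 0.14583621 0.05      ] 0.1447557925536646 yaw 0.25915970027810065
bar [0.46662762 0.21125863 0.05      ] [0.47178968 0.18471869 0.05      ]
0.06 [0.51220989 0.28582659 0.06      ] [0.54900543 0.14703938 0.06      ] 0.14358203638682626 yaw 0.2591597002781015
bar [0.46506653 0.21193131 0.06      ] [0.47018673 0.18560657 0.06      ]
0.18 [0.4888521  0.28664986 0.18      ] [0.52203808 0.16147736 0.18      ] 0.1294969623847657 yaw 0.2591597002781008
bar [0.44633339 0.22000354 0.18      ] [0.45095131 0.1962612  0.18      ]
0.19 [0.48690561 0.28671846 0.19      ] [0.5197908  0.16268052 0.19      ] 0.12832320621792737 yaw 0.2591597002781017
bar [0.4447723  0.22067623 0.19      ] [0.44934836 0.19714909 0.19      ]
0.2 [0.48495913 0.28678707 0.2       ] [0.51754352 0.16388369 0.2       ] 0.127149450051089 yaw 0.2591597002781009
bar [0.4432112  0.22134891 0.2       ] [0.44774541 0.19803697 0.2       ]
mast 333 386 173 212 351.13513513513516 192.38054054054055
mast 335 370 208 275 353.8137988362427 234.2177888611804
canvas 344 369 198 274 356.40842911877394 233.6551724137931
canvas 319 387 227 275 352.5310825294748 252.19989281886387
lip 357 385 195 210 372.8157894736842 202.91228070175438
lip 352 370 236 275 359.92814371257487 257.2305389221557
[[-0.967  0.255 -0.   ]
 [ 0.255  0.967 -0.   ]
 [ 0.    -0.    -1.   ]]
[[ 2.16728785e-04 -9.46453880e-01 -3.22838979e-01  8.34018510e-02]
 [ 9.99999883e-01  3.44577896e-04 -3.38863438e-04 -7.64167200e-04]
 [ 4.31961792e-04 -3.22838867e-01  9.46453844e-01 -1.43353034e-01]
 [ 0.00000000e+00  0.00000000e+00  0.00000000e+00  1.00000000e+00]]
```

```bash
cat >> look.py <<'E'
from scipy.spatial.transform import Rotation as Ro
YAW=0.259
def axes(yaw=YAW): return np.array([np.cos(yaw),np.sin(yaw),0]),np.array([-np.sin(yaw),np.cos(yaw),0]),np.array([0,0,1.])
def toolR(tilt,yaw=YAW): # tilt: radians from straight down, + = fingers pointing to easel's back
    ex,ey,ez=axes(yaw); z=np.sin(tilt)*ex-np.cos(tilt)*ez; return np.c_[np.cross(ey,z),ey,z]
def inc(grasp,R,back=0,off=0.019): # grasp point -> increments
    s=r.state(); R0=Ro.from_rotvec(s['tcp_rot']).as_matrix(); p=np.array(grasp)+(off-back)*R[:,2]
    d=R0.T@(p-s['ee_pos']); w=np.degrees(Ro.from_matrix(R0.T@R).as_rotvec())
    print('tcp',p.round(4),'mm',(d*1e3).round(1),'deg',w.round(2))
E
python3 - <<'E'
from look import *
print(r.grip_point_offset); inc([.447,.208,.184],toolR(.35),back=.1)
E
```

```text
0.0187
tcp [0.4202 0.2009 0.2601] mm [-355.  -323.6  -28.8] deg [ -5.18 -19.6  -29.3 ]
```

>>> step_arm(
  increments=[
    {"x": -0.03,"y": -0.03,"z": -0.03,"wx": -0.5,"wy": -2,"wz": -3},
    {"x": -0.07,"y": -0.065,"z": -0.03,"wx": -1,"wy": -4,"wz": -6},
    {"x": -0.11,"y": -0.1,"z": -0.03,"wx": -1.6,"wy": -6,"wz": -9},
    {"x": -0.15,"y": -0.135,"z": -0.03,"wx": -2.1,"wy": -8,"wz": -12},
    {"x": -0.19,"y": -0.17,"z": -0.03,"wx": -2.7,"wy": -10.4,"wz": -15.5},
    {"x": -0.23,"y": -0.21,"z": -0.03,"wx": -3.3,"wy": -12.6,"wz": -19},
    {"x": -0.27,"y": -0.245,"z": -0.03,"wx": -3.9,"wy": -14.8,"wz": -22},
    {"x": -0.31,"y": -0.28,"z": -0.03,"wx": -4.5,"wy": -17,"wz": -25.5},
    {"x": -0.355,"y": -0.324,"z": -0.029,"wx": -5.2,"wy": -19.6,"wz": -29.3},
    {"x": -0.355,"y": -0.324,"z": -0.029,"wx": -5.2,"wy": -19.6,"wz": -29.3},
    {"x": -0.355,"y": -0.324,"z": -0.029,"wx": -5.2,"wy": -19.6,"wz": -29.3},
    {"x": -0.355,"y": -0.324,"z": -0.029,"wx": -5.2,"wy": -19.6,"wz": -29.3},
  ],
)

```text
$.increments[0]: bad value
```

```bash
cat >> look.py <<'E'
def wcam(p,s): # world->cam
    R=Ro.from_rotvec(s['tcp_rot']).as_matrix(); M=np.eye(4);M[:3,:3]=R;M[:3,3]=s['ee_pos']; return M@np.array(p['tool_from_camera'])
def wproj(p,s,X):
    c=np.linalg.inv(wcam(p,s))@np.r_[X,1]; th=np.arctan2(np.hypot(c[0],c[1]),c[2]); k=th/np.hypot(c[0],c[1]); return np.array([p['cx']+p['fx']*k*c[0],p['cy']+p['fy']*k*c[1]])
def wray(p,s,u,v):
    M=wcam(p,s); a=np.array([(u-p['cx'])/p['fx'],(v-p['cy'])/p['fy']]); th=np.linalg.norm(a); d=np.r_[a/th*np.sin(th),np.cos(th)] if th else np.array([0,0,1.]); return M[:3,3],M[:3,:3]@d
E
python3 - <<'E'
from look import *
import pickle
s=r.state();print(s['clock'],s['ee_pos'],s['tcp_rot'],s['joints'].round(2)); p=shot('wrist','w1.png'); pickle.dump((p,s),open('w1.pkl','wb'))
print(p['fx'],p['cx'],p['cy'])
for n,X in dict(bar=[.447,.208,.184],head=[.523,.228,.212]).items(): print(n,wproj(p,s,X))
for n in ['head_grip','lip_tab','lip_pivot','lip','canvas','button']:
    print(n,[(np.round(d['at'],3).tolist(),round(d['p'],2)) for d in r.recognise(p,n)[:2]])
E
```

```text
1.75 [0.15935885 0.60433354 0.23129374] [-4.03812807e-01 -3.11550631e+00 -2.75418785e-05] [-1.21  0.51 -0.24  1.5   0.13  1.15 -0.15]
371.64829954431775 316.86813948333344 245.2292839876699
bar [ 86.70977276 525.2701662 ]
head [122.35435988 568.81441538]
head_grip []
lip_tab []
lip_pivot []
lip [([0.406, 0.05, 0.013], 0.21)]
canvas [([0.47, 0.251, 0.06], 0.6)]
button []
```

View pics/w1.png

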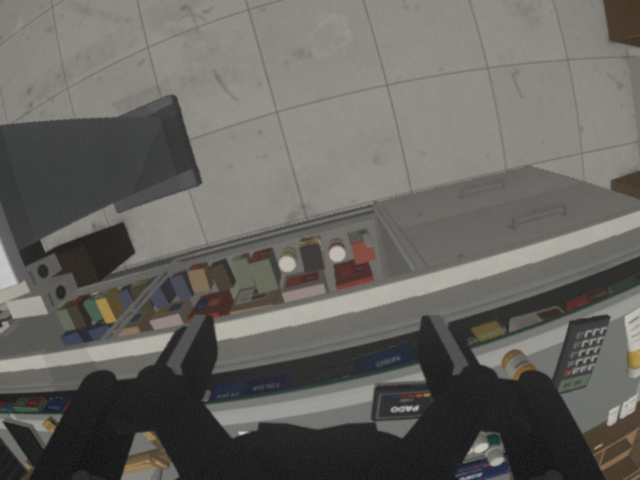

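The arm has not moved (call refused, likely for the missing "hand"). The picture is the start view: fingers at (190,350) and (450,350), counter below, nothing useful.

>>> step_arm(
  increments=[
    {"x": -0.03,"y": -0.03,"z": -0.03,"wx": -0.5,"wy": -2,"wz": -3,"hand": 0.06},
    {"x": -0.07,"y": -0.065,"z": -0.03,"wx": -1,"wy": -4,"wz": -6,"hand": 0.06},
    {"x": -0.11,"y": -0.1,"z": -0.03,"wx": -1.6,"wy": -6,"wz": -9,"hand": 0.06},
    {"x": -0.15,"y": -0.135,"z": -0.03,"wx": -2.1,"wy": -8,"wz": -12,"hand": 0.06},
    {"x": -0.19,"y": -0.17,"z": -0.03,"wx": -2.7,"wy": -10.4,"wz": -15.5,"hand": 0.06},
    {"x": -0.23,"y": -0.21,"z": -0.03,"wx": -3.3,"wy": -12.6,"wz": -19,"hand": 0.06},
    {"x": -0.27,"y": -0.245,"z": -0.03,"wx": -3.9,"wy": -14.8,"wz": -22,"hand": 0.06},
    {"x": -0.31,"y": -0.28,"z": -0.03,"wx": -4.5,"wy": -17,"wz": -25.5,"hand": 0.06},
    {"x": -0.355,"y": -0.324,"z": -0.029,"wx": -5.2,"wy": -19.6,"wz": -29.3,"hand": 0.06},
    {"x": -0.355,"y": -0.324,"z": -0.029,"wx": -5.2,"wy": -19.6,"wz": -29.3,"hand": 0.06},
    {"x": -0.355,"y": -0.324,"z": -0.029,"wx": -5.2,"wy": -19.6,"wz": -29.3,"hand": 0.06},
    {"x": -0.355,"y": -0.324,"z": -0.029,"wx": -5.2,"wy": -19.6,"wz": -29.3,"hand": 0.06},
  ],
)

```text
clock: 3.6
ee_pos: [0.4196, 0.2021, 0.2604]
tcp_rot: [-0.363, 2.77, 0.065]
contact_force: [-0.1, -0.7, 0.0]
opening: 0.7
```

```bash
python3 - <<'E'
from look import *
import pickle
s=r.state();print(s['clock'],s['ee_pos'],s['tcp_rot'],s['joints'].round(2)); p=shot('wrist','w2.png'); pickle.dump((p,s),open('w2.pkl','wb'))
for n,X in dict(bar=[.447,.208,.184],head=[.523,.228,.212]).items(): print(n,wproj(p,s,X))
for n in ['head_grip','lip_tab','lip_pivot']:
    print(n,[(np.round(d['at'],3).tolist(),round(d['p'],2)) for d in r.recognise(p,n)[:2]])
inc([.447,.208,.184],toolR(.35))
E
```

```text
3.6 [0.41964278 0.20207246 0.26043475] [-0.36328262  2.77011561  0.06547846] [-0.52  0.06 -0.07  2.13  0.2   0.62  1.1 ]
bar [315.61696812 255.26890024]
head [315.39043028 359.92738101]
head_grip [([0.511, 0.221, 0.216], 0.98), ([0.506, 0.415, 0.01], 0.28)]
lip_tab [([0.472, 0.214, 0.191], 0.61)]
lip_pivot [([0.469, 0.218, 0.189], 0.87), ([0.493, 0.222, 0.13], 0.16)]
tcp [0.4533 0.2097 0.1662] mm [ -0.3  -0.8 100.2] deg [ 0.05 -0.01  0.09]
```

View pics/w2.png

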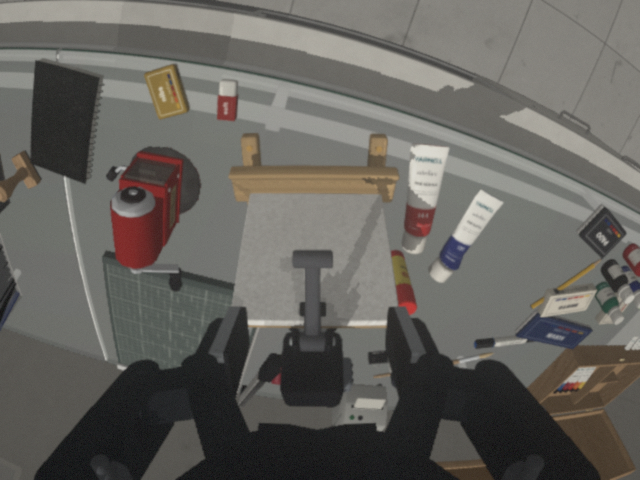

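The wrist view is squarely aligned: the bar is at (313,259) (predicted (316,255)), the head at (312,365), the canvas and ledge are clear, and the tubes are to the right.

```bash
python3 - <<'E'
from look import *
import pickle
p,s=pickle.load(open('w2.pkl','rb'))
S=r.get_image('scene');T=r.get_image('top')
X,e=tri([ray(S,295+355/4,165+172/4),ray(T,295+251*.275,195+274*.275),wray(p,s,313,259)]);print('bar',X,e)
Rt=toolR(.35)
inc(X,Rt)
# bar arc in tool axes
ex,ey,ez=axes()
piv=X+.06*(np.cos(.49)*ex+np.sin(.49)*ez);print('pivot',piv,wproj(p,s,piv))
for q in np.arange(0,1.41,.1):
  a=q-.49; B=piv+.06*(-np.cos(a)*ex+np.sin(a)*ez); print(round(q,2),((Rt.T@(B-X))*1e3).round(1))
E
```

```text
bar [0.44828142 0.20766951 0.184407  ] [np.float64(0.0015750130929902027), np.float64(0.0008115455324655133), np.float64(0.00164488752986172)]
tcp [0.4546 0.2093 0.1666] mm [ -1.5  -1.  100.2] deg [ 0.04 -0.01  0.05]
pivot [0.49945566 0.22122818 0.21264455] [314.61336579 341.40507853]
0.0 [0. 0. 0.]
0.1 [ 0.5 -0.  -6. ]
0.2 [  0.5  -0.  -12. ]
0.3 [ -0.2  -0.  -17.9]
0.4 [ -1.4  -0.  -23.8]
0.5 [ -3.3  -0.  -29.5]
0.6 [ -5.6  -0.  -35. ]
0.7 [ -8.6  -0.  -40.2]
0.8 [-12.   -0.  -45.2]
0.9 [-15.9  -0.  -49.7]
1.0 [-20.3  -0.  -53.8]
1.1 [-25.   -0.  -57.5]
1.2 [-30.1  -0.  -60.7]
1.3 [-35.5  -0.  -63.4]
1.4 [-41.1  -0.  -65.5]
```

>>> step_arm(
  increments=[
    {"x": -0.0015,"y": -0.001,"z": 0.04,"wx": 0,"wy": 0,"wz": 0,"hand": 0.06},
    {"x": -0.0015,"y": -0.001,"z": 0.08,"wx": 0,"wy": 0,"wz": 0,"hand": 0.06},
    {"x": -0.0015,"y": -0.001,"z": 0.102,"wx": 0,"wy": 0,"wz": 0,"hand": 0.05},
    {"x": -0.0015,"y": -0.001,"z": 0.102,"wx": 0,"wy": 0,"wz": 0,"hand": 0.04},
    {"x": -0.0015,"y": -0.001,"z": 0.102,"wx": 0,"wy": 0,"wz": 0,"hand": 0.03},
    {"x": -0.0015,"y": -0.001,"z": 0.102,"wx": 0,"wy": 0,"wz": 0,"hand": 0.02},
    {"x": -0.0015,"y": -0.001,"z": 0.102,"wx": 0,"wy": 0,"wz": 0,"hand": 0.015},
    {"x": -0.0015,"y": -0.001,"z": 0.102,"wx": 0,"wy": 0,"wz": 0,"hand": 0.015},
  ],
)

```text
clock: 4.9
ee_pos: [0.4555, 0.2091, 0.1655]
tcp_rot: [-0.361, 2.77, 0.064]
contact_force: [1.1, -4.4, 0.7]
opening: 0.285
```

```bash
python3 - <<'E'
from look import *
s=r.state();print(s['clock'],s['ee_pos'],s['contact_force'],s['opening']*85.4)
shot('wrist','w3.png')
E
```

```text
4.9 [0.45548792 0.20905707 0.16548476] [ 1.12392168 -4.3954722   0.65979586] 24.307898064615255
```

View pics/w3.png

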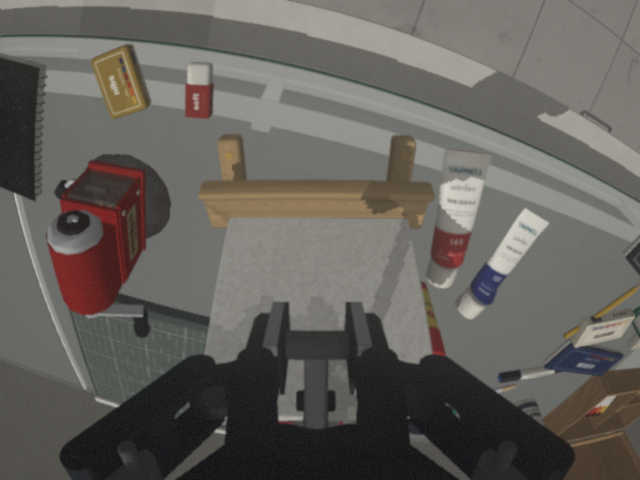

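The bar is pinched squarely between the pads at (317,343). Next, swing it along the arc.

>>> step_arm(
  increments=[
    {"x": 0.0005,"y": 0,"z": -0.006,"wx": 0,"wy": 0,"wz": 0,"hand": 0.015},
    {"x": 0.0005,"y": 0,"z": -0.012,"wx": 0,"wy": 0,"wz": 0,"hand": 0.015},
    {"x": 0,"y": 0,"z": -0.018,"wx": 0,"wy": 0,"wz": 0,"hand": 0.015},
    {"x": -0.0014,"y": 0,"z": -0.024,"wx": 0,"wy": 0,"wz": 0,"hand": 0.015},
    {"x": -0.0033,"y": 0,"z": -0.0295,"wx": 0,"wy": 0,"wz": 0,"hand": 0.015},
    {"x": -0.0056,"y": 0,"z": -0.035,"wx": 0,"wy": 0,"wz": 0,"hand": 0.015},
    {"x": -0.0086,"y": 0,"z": -0.0402,"wx": 0,"wy": 0,"wz": 0,"hand": 0.015},
    {"x": -0.012,"y": 0,"z": -0.0452,"wx": 0,"wy": 0,"wz": 0,"hand": 0.015},
    {"x": -0.016,"y": 0,"z": -0.0497,"wx": 0,"wy": 0,"wz": 0,"hand": 0.015},
    {"x": -0.0203,"y": 0,"z": -0.0538,"wx": 0,"wy": 0,"wz": 0,"hand": 0.015},
    {"x": -0.025,"y": 0,"z": -0.0575,"wx": 0,"wy": 0,"wz": 0,"hand": 0.015},
    {"x": -0.03,"y": 0,"z": -0.0607,"wx": 0,"wy": 0,"wz": 0,"hand": 0.015},
    {"x": -0.0345,"y": 0,"z": -0.063,"wx": 0,"wy": 0,"wz": 0,"hand": 0.015},
    {"x": -0.0345,"y": 0,"z": -0.063,"wx": 0,"wy": 0,"wz": 0,"hand": 0.015},
  ],
)

```text
clock: 6.7
ee_pos: [0.4658, 0.2117, 0.2367]
tcp_rot: [-0.362, 2.77, 0.063]
contact_force: [-3.7, -3.2, -2.8]
opening: 0.284
```

```bash
python3 - <<'E'
from look import *
s=r.state();print(s['clock'],s['ee_pos'],s['contact_force'],s['opening']*85.4)
shot('wrist','w4.png')
E
```

```text
6.7 [0.46577638 0.21168209 0.23666953] [-3.74489517 -3.20667728 -2.776226  ] 24.287735926975955
```

View pics/w4.png

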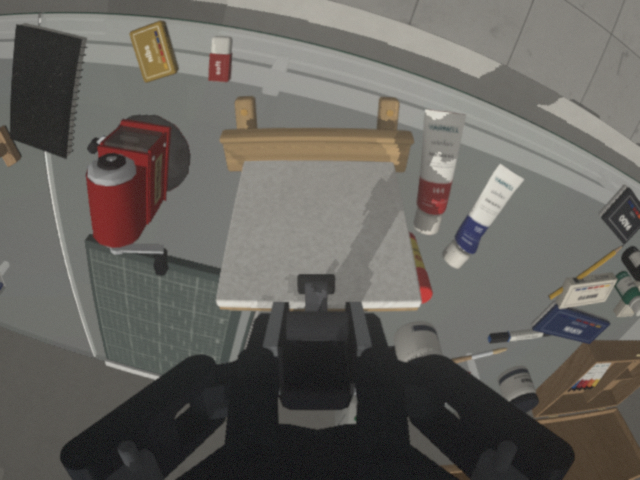

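The lip is up: bar between the pads at (317,315), foot lifted at (317,285), canvas still on its ledge. Geometry gives 1.28 rad. Release, back off, and compute the head position from the button.

>>> step_arm(
  increments=[
    {"x": 0,"y": 0,"z": 0,"wx": 0,"wy": 0,"wz": 0,"hand": 0.04},
    {"x": 0,"y": 0,"z": 0,"wx": 0,"wy": 0,"wz": 0,"hand": 0.05},
    {"x": 0,"y": 0,"z": -0.005,"wx": 0,"wy": 0,"wz": 0,"hand": 0.06},
    {"x": 0,"y": 0,"z": -0.03,"wx": 0,"wy": 0,"wz": 0,"hand": 0.08},
    {"x": 0,"y": 0,"z": -0.07,"wx": 0,"wy": 0,"wz": 0,"hand": 0.085},
    {"x": -0.01,"y": 0,"z": -0.1,"wx": 0,"wy": 0,"wz": 0,"hand": 0.085},
    {"x": -0.02,"y": 0,"z": -0.12,"wx": 0,"wy": 0,"wz": 0,"hand": 0.085},
    {"x": -0.02,"y": 0,"z": -0.12,"wx": 0,"wy": 0,"wz": 0,"hand": 0.085},
  ],
)

```text
clock: 7.75
ee_pos: [0.445, 0.2067, 0.3586]
tcp_rot: [-0.361, 2.765, 0.066]
contact_force: [0.2, -0.1, -0.2]
opening: 0.99
```

```bash
python3 - <<'E'
from look import *
import pickle
s=r.state();print(s['clock'],s['ee_pos'],s['contact_force'],s['opening']*85.4,s['joints'].round(2))
S=r.get_image('scene');T=shot('top','top2.png');p=r.get_image('wrist');pickle.dump((p,s),open('w5.pkl','wb'))
ex,ey,ez=axes()
c=np.array([.4483,.2077,.184])@ey
o,d=ray(S,295+184/4,165+106/4); X=o+d*((c+.029-o@ey)/(d@ey)); G=X-.029*ey; print('grip from button',G)
m=np.cos(.21)*ez+np.sin(.21)*ex; mx=np.cos(.21)*ex-np.sin(.21)*ez
piv=np.array([.4995,.2212,.2126]); print('pivot rel grip (mast x,z)',(piv-G)@mx,(piv-G)@m)
P=lambda X:(lambda q:(q[:2]/q[2]*p0+c0))(np.array(T['R'])@X+T['t'])
p0=np.array([T['fx'],T['fy']]);c0=np.array([T['cx'],T['cy']])
a=cv2.imread('pics/top2.png'); w=cv2.cvtColor(p['img'],cv2.COLOR_RGB2BGR)
print('tip',wproj(p,s,G))
for b in [(i,j,k) for i in(-.018,.018) for j in(-.022,.022) for k in (-.03,.022)]:
  Y=G+b[0]*mx+b[1]*ey+b[2]*m; cv2.circle(w,tuple(wproj(p,s,Y).astype(int)),2,(0,255,0),-1)
  a_=P(Y); 
  cv2.circle(a,tuple(a_.round().astype(int)),0,(0,255,0),-1)
cv2.imwrite('pics/z2.png',np.hstack([cv2.resize(a[195:305,295:405],(320,320)),w[220:460,160:480].repeat(1,0) if 0 else cv2.resize(w[200:440,180:420],(320,320))]))
E
```

```text
7.75 [0.44498353 0.20673522 0.35862513] [ 0.22326089 -0.08107764 -0.15052283] 84.5535996077978 [-0.47  0.01 -0.09  1.9   0.13  0.9   1.21]
grip from button [0.52886584 0.229046   0.22321592]
pivot rel grip (mast x,z) -0.02751509810353221 -0.016719014416403753
tip [317.38790367 261.90838813]
```

View pics/z2.png

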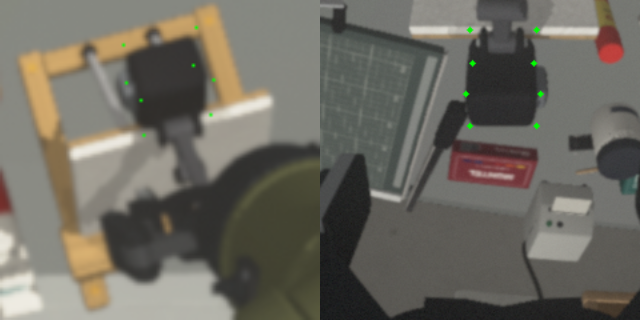

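The projected head box fits the wrist view within about 1–2 mm (head outline at crop (466–537, 30–126)) and agrees with the top view. Next, go above the head along the mast axis.

```bash
python3 - <<'E'
from look import *
G=[.529,.229,.223]
for b in (.11,0): inc(G,toolR(-.21),back=b,off=.022)
E
```

```text
tcp [0.5467 0.2337 0.3091] mm [-84.5   0.5  80.1] deg [-3.000e-02  3.204e+01  5.000e-02]
tcp [0.5246 0.2278 0.2015] mm [-26.1   0.5 173.3] deg [-3.000e-02  3.204e+01  5.000e-02]
```

>>> step_arm(
  increments=[
    {"x": -0.03,"y": 0.0005,"z": 0.005,"wx": 0,"wy": 7,"wz": 0,"hand": 0.085},
    {"x": -0.06,"y": 0.0005,"z": 0.02,"wx": 0,"wy": 15,"wz": 0,"hand": 0.085},
    {"x": -0.08,"y": 0.0005,"z": 0.045,"wx": 0,"wy": 23,"wz": 0,"hand": 0.085},
    {"x": -0.0845,"y": 0.0005,"z": 0.07,"wx": 0,"wy": 30,"wz": 0,"hand": 0.085},
    {"x": -0.0845,"y": 0.0005,"z": 0.08,"wx": 0,"wy": 32,"wz": 0,"hand": 0.085},
    {"x": -0.0845,"y": 0.0005,"z": 0.08,"wx": 0,"wy": 32,"wz": 0,"hand": 0.085},
    {"x": -0.0845,"y": 0.0005,"z": 0.08,"wx": 0,"wy": 32,"wz": 0,"hand": 0.085},
  ],
)

```text
clock: 8.78
ee_pos: [0.5461, 0.2339, 0.3106]
tcp_rot: [0.381, -2.912, 0.04]
contact_force: [-0.0, 0.2, 1.1]
opening: 0.997
```

```bash
python3 - <<'E'
from look import *
s=r.state();print(s['clock'],s['ee_pos'],s['contact_force'],s['joints'].round(2))
p=shot('wrist','w6.png')
G=np.array([.529,.229,.223]); print(wproj(p,s,G))
ex,ey,ez=axes();m=np.cos(.21)*ez+np.sin(.21)*ex; mx=np.cos(.21)*ex-np.sin(.21)*ez
for b in [(i,j,.022) for i in(-.018,.018) for j in(-.022,.022)]:print(b,wproj(p,s,G+b[0]*mx+b[1]*ey+b[2]*m).round())
inc(G,toolR(-.21),back=0,off=.022)
E
```

```text
8.775 [0.54614079 0.23385105 0.31060428] [-0.02154981  0.15572013  1.08503322] [-0.4   0.53 -0.05  1.25 -0.01  1.56  1.39]
[317.45684669 252.52282051]
(-0.018, -0.022, 0.022) [281. 237.]
(-0.018, 0.022, 0.022) [354. 237.]
(0.018, -0.022, 0.022) [283. 291.]
(0.018, 0.022, 0.022) [352. 291.]
tcp [0.5246 0.2278 0.2015] mm [ -0.5  -0.3 111.9] deg [-0.02  0.25  0.08]
```

View pics/w6.png

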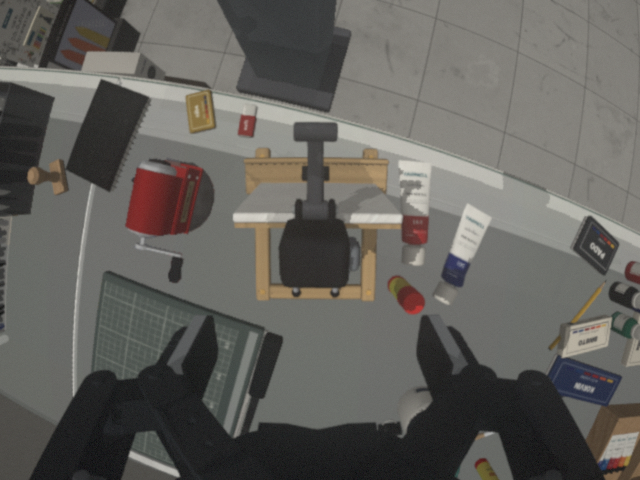

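The lip stands up toward the front at (315,130). The head's top is at (279–350, 225–288), about 1–2 mm right and forward of the prediction, with the button at (354,253). Descend with that correction and squeeze.

>>> step_arm(
  increments=[
    {"x": 0.001,"y": -0.0015,"z": 0.03,"wx": 0,"wy": 0.2,"wz": 0,"hand": 0.085},
    {"x": 0.001,"y": -0.0015,"z": 0.06,"wx": 0,"wy": 0.2,"wz": 0,"hand": 0.085},
    {"x": 0.001,"y": -0.0015,"z": 0.09,"wx": 0,"wy": 0.2,"wz": 0,"hand": 0.085},
    {"x": 0.001,"y": -0.0015,"z": 0.112,"wx": 0,"wy": 0.2,"wz": 0,"hand": 0.085},
    {"x": 0.001,"y": -0.0015,"z": 0.112,"wx": 0,"wy": 0.2,"wz": 0,"hand": 0.07},
    {"x": 0.001,"y": -0.0015,"z": 0.112,"wx": 0,"wy": 0.2,"wz": 0,"hand": 0.055},
    {"x": 0.001,"y": -0.0015,"z": 0.112,"wx": 0,"wy": 0.2,"wz": 0,"hand": 0.045},
    {"x": 0.001,"y": -0.0015,"z": 0.112,"wx": 0,"wy": 0.2,"wz": 0,"hand": 0.03},
    {"x": 0.001,"y": -0.0015,"z": 0.112,"wx": 0,"wy": 0.2,"wz": 0,"hand": 0.03},
    {"x": 0.001,"y": -0.0015,"z": 0.112,"wx": 0,"wy": 0.2,"wz": 0,"hand": 0.03},
  ],
)

```text
clock: 10.07
ee_pos: [0.5245, 0.2266, 0.2043]
tcp_rot: [0.38, -2.913, 0.038]
contact_force: [-0.1, -1.5, 10.4]
opening: 0.507
```

```bash
python3 - <<'E'
from look import *
s=r.state();print(s['clock'],s['ee_pos'],s['contact_force'],s['wrist_torque'],s['opening']*85.4,s['joints'].round(2))
ex,ey,ez=axes();m=np.cos(.21)*ez+np.sin(.21)*ex
R0=Ro.from_rotvec(s['tcp_rot']).as_matrix();print('mast axis in tool',R0.T@m, R0.T@ey)
E
```

```text
10.075 [0.52450386 0.2266063  0.20432398] [-0.08021598 -1.52372005 10.42479577] [ 0.69875981  0.69346487 -0.17174574] 43.33921277508197 [-0.4   0.56 -0.06  1.5  -0.01  1.29  1.39]
mast axis in tool [-4.78316792e-03  9.75981438e-04 -9.99988084e-01] [-5.84180735e-04  9.99999350e-01  9.78786701e-04]
```

The opening of 43.3 mm, plus the 1.7 mm bias seen on the 26 mm bar, gives 45 mm, so the button is fully in. Pull up.

>>> step_arm(
  increments=[
    {"x": 0,"y": 0,"z": -0.003,"wx": 0,"wy": 0,"wz": 0,"hand": 0.03},
    {"x": 0,"y": 0,"z": -0.008,"wx": 0,"wy": 0,"wz": 0,"hand": 0.03},
    {"x": 0,"y": 0,"z": -0.015,"wx": 0,"wy": 0,"wz": 0,"hand": 0.03},
    {"x": 0,"y": 0,"z": -0.022,"wx": 0,"wy": 0,"wz": 0,"hand": 0.03},
    {"x": 0,"y": 0,"z": -0.03,"wx": 0,"wy": 0,"wz": 0,"hand": 0.03},
    {"x": 0,"y": 0,"z": -0.03,"wx": 0,"wy": 0,"wz": 0,"hand": 0.03},
  ],
)

```text
clock: 10.82
ee_pos: [0.5307, 0.2282, 0.2345]
tcp_rot: [0.38, -2.914, 0.037]
contact_force: [0.3, -0.5, -2.3]
opening: 0.511
```

```bash
python3 - <<'E'
from look import *
s=r.state();print(s['clock'],s['ee_pos'],s['contact_force'],s['opening']*85.4)
r0=np.array([.5245,.2266,.2043]);ex,ey,ez=axes();m=np.cos(.21)*ez+np.sin(.21)*ex;print((s['ee_pos']-r0)@m)
p=r.get_image('scene');a=cv2.cvtColor(p['img'],cv2.COLOR_RGB2BGR)[150:270,285:405];cv2.imwrite('pics/s2.png',cv2.resize(a,(480,480),interpolation=cv2.INTER_CUBIC))
E
```

```text
10.825 [0.53070966 0.22818704 0.23446214] [ 0.32006558 -0.50515485 -2.33643292] 43.61847944279497
0.030835526484065876
```

View pics/s2.png

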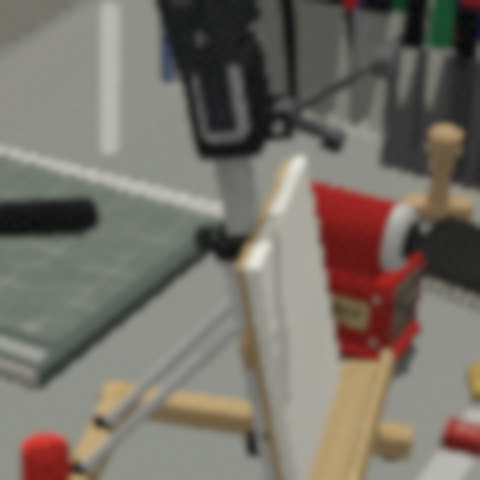

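The mast is rising: the head at (225,120) stands clear of the canvas top (290,165) with the inner tube showing, the lip is raised at (330,130), and the canvas still stands. Continue to the end stop.

>>> step_arm(
  increments=[
    {"x": 0,"y": 0,"z": -0.008,"wx": 0,"wy": 0,"wz": 0,"hand": 0.03},
    {"x": 0,"y": 0,"z": -0.016,"wx": 0,"wy": 0,"wz": 0,"hand": 0.03},
    {"x": 0,"y": 0,"z": -0.024,"wx": 0,"wy": 0,"wz": 0,"hand": 0.03},
    {"x": 0,"y": 0,"z": -0.032,"wx": 0,"wy": 0,"wz": 0,"hand": 0.03},
    {"x": 0,"y": 0,"z": -0.04,"wx": 0,"wy": 0,"wz": 0,"hand": 0.03},
    {"x": 0,"y": 0,"z": -0.048,"wx": 0,"wy": 0,"wz": 0,"hand": 0.03},
    {"x": 0,"y": 0,"z": -0.056,"wx": 0,"wy": 0,"wz": 0,"hand": 0.03},
    {"x": 0,"y": 0,"z": -0.063,"wx": 0,"wy": 0,"wz": 0,"hand": 0.03},
    {"x": 0,"y": 0,"z": -0.068,"wx": 0,"wy": 0,"wz": 0,"hand": 0.03},
    {"x": 0,"y": 0,"z": -0.0705,"wx": 0,"wy": 0,"wz": 0,"hand": 0.03},
    {"x": 0,"y": 0,"z": -0.0705,"wx": 0,"wy": 0,"wz": 0,"hand": 0.03},
  ],
)

```text
clock: 12.25
ee_pos: [0.5446, 0.2318, 0.3023]
tcp_rot: [0.38, -2.913, 0.038]
contact_force: [5.4, 1.5, -10.2]
opening: 0.513
```

```bash
python3 - <<'E'
from look import *
s=r.state();print(s['clock'],s['ee_pos'],s['contact_force'],s['opening']*85.4)
r0=np.array([.5245,.2266,.2043]);ex,ey,ez=axes();m=np.cos(.21)*ez+np.sin(.21)*ex;print((s['ee_pos']-r0)@m)
E
```

```text
12.25 [0.54460528 0.23181755 0.30228284] [  5.37110573   1.47312408 -10.18471761] 43.77551895469335
0.10016017007525653
```

>>> step_arm(
  increments=[
    {"x": 0,"y": 0,"z": -0.0015,"wx": 0,"wy": 0,"wz": 0,"hand": 0.03},
    {"x": 0,"y": 0,"z": -0.0025,"wx": 0,"wy": 0,"wz": 0,"hand": 0.03},
    {"x": 0,"y": 0,"z": -0.0025,"wx": 0,"wy": 0,"wz": 0,"hand": 0.03},
    {"x": 0,"y": 0,"z": -0.0025,"wx": 0,"wy": 0,"wz": 0,"hand": 0.03},
  ],
)

```text
clock: 12.75
ee_pos: [0.5445, 0.2318, 0.3024]
tcp_rot: [0.38, -2.909, 0.039]
contact_force: [4.0, 0.9, -25.0]
opening: 0.507
```

```bash
python3 - <<'E'
from look import *
s=r.state();print(s['clock'],s['ee_pos'],s['contact_force'],s['opening']*85.4)
r0=np.array([.5245,.2266,.2043]);ex,ey,ez=axes();m=np.cos(.21)*ez+np.sin(.21)*ex;print((s['ee_pos']-r0)@m)
p=r.get_image('scene');a=cv2.cvtColor(p['img'],cv2.COLOR_RGB2BGR)[120:320,235:435];cv2.imwrite('pics/s3.png',cv2.resize(a,(600,600),interpolation=cv2.INTER_CUBIC))
E
```

```text
12.75 [0.5445465  0.23175301 0.30241509] [  3.99213611   0.94366475 -25.02302011] 43.287337911072576
0.10027421378860521
```

View pics/s3.png

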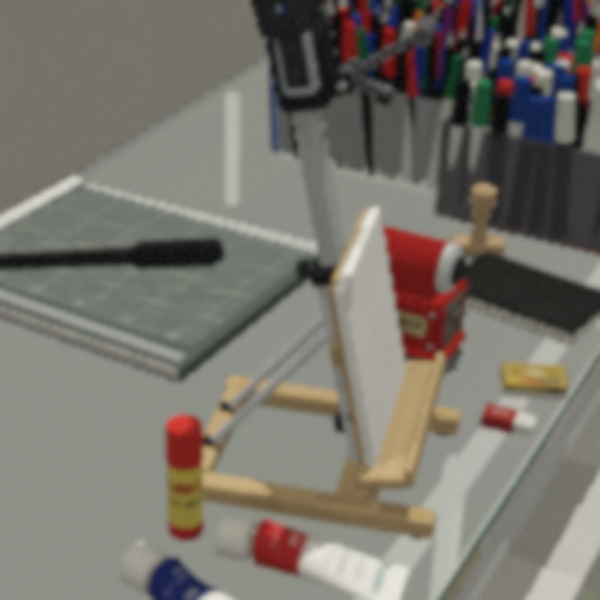

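The mast is at its hard stop: the force rose while the position stayed put. The canvas stands on its ledge at (370,340), the lip is up at (390,60), and the bystanders are in place. I'll ease the pull slightly, then hand in.

>>> step_arm(
  increments=[
    {"x": 0,"y": 0,"z": -0.0015,"wx": 0,"wy": 0,"wz": 0,"hand": 0.03},
    {"x": 0,"y": 0,"z": -0.0015,"wx": 0,"wy": 0,"wz": 0,"hand": 0.03},
    {"x": 0,"y": 0,"z": -0.0015,"wx": 0,"wy": 0,"wz": 0,"hand": 0.03},
    {"x": 0,"y": 0,"z": -0.0015,"wx": 0,"wy": 0,"wz": 0,"hand": 0.03},
  ],
)

```text
clock: 13.3
ee_pos: [0.5445, 0.2317, 0.3025]
tcp_rot: [0.379, -2.907, 0.04]
contact_force: [4.5, 2.0, -26.2]
opening: 0.502
```

```bash
python3 - <<'E'
from look import *
s=r.state();print(s['clock'],s['ee_pos'],s['contact_force'],s['opening']*85.4)
if s['contact_force'][2]<-5 and s['opening']*85.4<44.3: print(r.finish_job())
E
```

```text
13.3 [0.54445752 0.23174033 0.30254434] [  4.53572117   2.04462855 -26.19591271] 42.889168627410506
the job is handed in; nothing more can be done
None
```

The job is handed in at 13.3 s of the 48 s. The lip is up, and the mast is held at its second stop with the button squeezed in.

- **Lip:** I pinched the tab's bar at its ends and swung it to about 1.28 rad, worked out from the arm's position. Later pictures show it still raised and clear of the canvas.
- **Mast:** I gripped the head with the button side squeezed and pulled about 100 mm along the mast. A further 2.5 mm of commanded pull moved it only about 0.1 mm, and the upward pull rose from about 10 N to 25 N, so it is against the end stop.
- **Button:** The finger opening read 43.3 mm when the head was first gripped. Adding the 1.7 mm offset seen on the 26 mm bar gives 45 mm, which means the button is fully in. It was 42.9 mm at hand-in. The drop may be a little finger settling, and I did not check it further.
- **Surroundings:** The last scene picture shows the canvas on its ledge. The tubes, glue stick, eraser and tin all look to be where they were; I checked this by eye and did not measure it.

Two things did not go to plan:
- My first move call was refused, apparently because it gave no finger opening.
- My final small move was meant to ease the pull, but the force stayed at about 26 N. I left it there, since that is well under the limits.

I viewed 11 pictures, one over the budget of 10.

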